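# Put the flour scoop back in its jar, handle up

### The job

The steel flour scoop lies with its ball-ended handle poked in under the cake stand: draw it out by the head that sticks out, set it down flat on the open counter well clear of the stand, and let go. Then pick it up by the ball at the end of the handle, raise it, and ease the grip so that the scoop swings down and hangs straight below the ball; tighten the grip firmly again, lower it slowly head first into the open ceramic jar nearly to the bottom, and only then let go, leaving it standing in the jar with its handle up. Do not shift or tip the jar, the bowl, the crock or the sifter.

Things in the scene. Friction and masses are not known exactly. Their poses are not given: they have to be found in the camera images.
- scoop: One-piece polished steel flour scoop, 0.24-0.32 kg, lying flat on its head, the handle level above the counter. Origin: on its underside plane straight below the ball at the handle's end; +x runs along the handle from head to ball, +z up. Round handle 10 mm thick, axis 24 mm above the underside. At the start the ball is under the cake stand's plate, 50-75 mm from its axis, and the head sticks out towards the robot.
- scoop_ball (a point): Centre of the 22 mm ball ending the handle, 24 mm above the underside. Pinched here at mid-pad (not with the very tips), the scoop can turn about the line joining the fingers: over 100 N holds it or lets it sag a little, below about 50 N the head sinks, at 10-25 N it hangs near vertical within a second; below about 5 N the ball may drop out.
- scoop_head (a point): Middle of the head, 35 mm from the lip, 130 mm from the ball, 17 mm above the underside: a good place to pinch across. The head is a flat-bottomed trough 95 to 165 mm from the ball, 44 mm wide outside, 34 mm high, walls 4 mm, open on top and at the lip; it holds most of the weight (centre of mass about 110 mm from the ball).
- scoop_lip (a point): Middle of the open lip of the scoop's head, its far end: 165 mm from the ball along the handle's direction, 17 mm above the underside.
- jar: Loose white ceramic jar, 1.3 kg, round: 112 mm across, mouth 102 mm inside, rim 100 mm high, inner floor 7 mm above the counter. Origin: centre of its underside, z up. Its lid (114 mm disc, fixed open) stands on the jar's +x side, leaning outwards, up to 215 mm high, 60 to 110 mm from the axis; the mouth is free.
- cake_stand: Fixed white ceramic cake stand: plate 240 mm across, underside 75 mm and top 88 mm above the counter, on a central stem 36 mm across with a foot 120 mm across. Origin: on the counter at its axis. It may be left or right of the robot, the jar being on the other side. Yaw 0 faces the robot.
- bowl: Bystander: green glass bowl, 150 mm across, 70 mm high, beyond the work. Origin at the centre of its underside.
- crock: Bystander: stoneware crock, 124 mm across, 140 mm high, with two wooden spoons standing in it up to 270 mm high. Origin at the centre of its underside.
- sifter: Bystander: steel sifter, 100 mm across, 85 mm high, with a side handle. Origin at the centre of its underside.
There are look-alikes about, which are no part of the job. Several things have the shape of the scoop; the one meant has the colours described above.

How it is judged:
On the way, in this order (a step that is already met when the one before it is completed fails the run):
1. the scoop has been set down flat (ball no more than 33 mm up) on the counter, let go and at rest, its ball at least 170 mm from the cake stand's axis (horizontal distance between scoop_ball and cake_stand above 0.17 m and height (world z) of scoop_ball below 0.033 m and angle between scoop's own z axis and vertical below 0.15 rad and contact force between the fingers and scoop below 0.1 N and linear speed of scoop below 0.03 m/s), for 0.2 s.
2. the scoop hangs from the fingers by its ball end, ball up, within 23 degrees of vertical, its lip at least 20 mm clear of the counter, almost still (angle between scoop's own x axis and vertical below 0.4 rad and height (world z) of scoop_lip above 0.02 m and contact force between the fingers and scoop above 1 N and angular speed of scoop below 0.5 rad/s and distance between the grasp point and scoop_ball below 0.035 m), for 0.3 s.
3. still held firmly (fingers press it with over 50 N in all, both sides added) and moving slowly, the scoop's lip is lowered inside the jar to within 30 mm of its floor (horizontal distance between scoop_lip and jar below 0.05 m and z of scoop_lip in the frame of jar below 0.037 m and contact force between the fingers and scoop above 50 N and linear speed of scoop below 0.12 m/s), for 0.1 s.
At the end, for the whole second after the job is handed in: The scoop stands in the jar, released and at rest: its lip inside the jar less than 50 mm above the jar's underside, its ball end more than 110 mm above it (handle sticking out of the mouth); the jar upright and within 30 mm of where it was (horizontal distance between scoop_lip and jar below 0.052 m and z of scoop_lip in the frame of jar below 0.05 m and z of scoop_ball in the frame of jar above 0.11 m and angle between jar's own z axis and vertical below 0.08 rad and linear speed of scoop below 0.03 m/s and distance of jar from where it was at the start of the episode below 0.03 m and contact force between the fingers and scoop below 0.1 N); the robot touches nothing.
It fails at once if the bowl, crock or sifter is shifted by more than 20 mm (distance of any of bowl, crock, sifter from where it was at the start of the episode above 0.02 m).
It fails at once if the jar is tipped by more than about 15 degrees (angle between jar's own z axis and vertical above 0.26 rad).
It also fails if it takes over 72 s, if anything falls off the work surface, if the arm or the gripper's body presses on something with over 40 N, if the wrist force passes 120 N, or if a joint passes its speed limit or range.

### The arm

A 6-joint arm with a two-finger parallel gripper is mounted at the origin on the work surface. World frame = base frame: x ahead of the robot, y to its left, z up, the work surface at z = 0. Lengths are in m, angles in rad, forces in N, time in s.
With the tool pointing down it reaches from about 0.25 to 0.775 m from the base axis. Payload 4 kg.
Tool frame: the origin (TCP) lies at the very end of the fingers, on their centre line; the grasp point (between the pads) lies 19 mm behind it; z points along the fingers, y is the direction in which the jaws open and shut (so a half turn about z gives the same grasp; the last joint's range is limited). The gripper opens to 85 mm and grips with 20 to 120 N. Pads are 22 mm wide; open, the fingers measure 114 mm over their backs; the gripper's body (76 mm by 85 mm) begins 54 mm behind the grasp point. The pads swing forward as they close: fully open they stand 13 mm farther back than shut.
Start: joints at [1.24, 0.087, 1.371, -0, 1.684, -0.103], TCP at [0.124, 0.536, 0.231] pointing down, gripper open.
Joint ranges: [-3.1, 3.1], [-0.76, 2.03], [0.27, 2.55], [-1.08, 4.22], [0.17, 2.65], [-2.57, 2.57]. Speed limits (rad/s): [2.79, 2.79, 3.14, 3.14, 3.14, 3.14].

### API

Orientations are given as a rotation vector (axis times angle).
In Python, from workcell import get_obs, capture, camera_params, job, look_for, landmark_of gives the robot as it stands.
- The arm moves only by the tool move_arm, never from a script. Its argument "plan" is a list of rows, each a list of 3 entries, a list of its own where there are three numbers: the shift along the tool's x, y, z in mm, then the turn about the tool's z in degrees, then the finger opening in mm, from 0 to 85.4. A call has 1 to 12 rows; each row shifts and turns the pose as measured when the row begins, along the tool's axes as they then stand; what a row does not reach is not made up. A row lasts 1/12 s, in which the tool goes at most 41.7 mm and 7.16 degrees, less where a joint would pass 70% of its speed; a pose out of reach is approached as far as the arm can. A call with a gripper value outside its range is refused whole. The fingers move at their own pace and stop on an object; "squeeze" is the grip in N (left out, the last holds). Time passes only in rows, so rows that do not move let the fingers close. It gives the time, the measured TCP pose, the force and the opening at its end, in the units of the state.
- get_obs(): the state, without advancing time (a new reading comes with each control period).
- capture(name): name is "side" or "top" or "wrist"; returns the picture (400x640x3 uint8, red, green, blue); there is no depth.
- camera_params(name): a dict with "mtx" (3x3 intrinsics, pixels), "cam_to_world" (4x4, takes a point from camera to world coordinates). Camera axes: x right, y down, z forward; pixel columns grow to the right and rows downward; lengths in m; the calibration is good to about 2 mm. A picture is of the moment at which its call begins: read the wrist's pose just before it. camera_params takes no time and is no camera call; for the wrist camera it gives the pose at the moment of the call.
- job.job_done(): hands the job in, once; it reports no verdict.
Trained networks look in the newest picture that a camera, given by its name, has taken for a name from the list of things; names that differ only in an ending like _2 or _b are one class to them, and where a whole thing is asked for, a point or a joint stands for the part that bears it (a point fixed in the world has none). Each returns a list of dicts, best first, with "conf" (0 to 1); they miss things now and then, are a little off and sometimes report something else, mostly with a low value. They report only what shows in the picture. A call takes as long as a camera call. They do not tell look-alikes from the thing itself.
- look_for(query, camera): "point" ([column, row] in pixels, amid what is visible of it).
- landmark_of(query, camera): "point" ([column, row] in pixels: a listed point, or the origin of a listed thing).
The state is a dict: "time": time; "joint_positions": joint angles; "dq": joint speeds; "joint_torque": joint torques, N m; "tcp_pos": TCP position; "orientation": TCP orientation; "ft_force": force on the tool from outside, world axes, zero at the start; "torque": the same for the moment, N m; "opening": opening from 0.0 (shut) to 1.0 (fully open).
Only numpy, scipy, OpenCV 4.12 (cv2) and the standard library are available. Lean on these libraries where they do the work, as an engineer would, in place of code of your own. Each camera call takes 0.05 s, during which the arm holds its last target. There are 200 camera calls.

## Working session

There is one attempt and no reset: what is moved stays moved. The work goes in short steps, Python scripts to look and compute and a tool call to move; the robot and the scene stay as the last step left them, time stands still between calls to the robot, and variables do not carry over. Pictures are saved under pics/ and viewed, about 8 in all and at most 12, crops included, and the job is handed in when it is done.

Besides the shell and the picture viewer there is one more tool, called after ">>>" as a command line: name --argument value ..., lists and objects as JSON in quotes. move_arm: Moves the arm, as the interface text tells. Its arguments: {"type":"object","properties":{"plan":{"type":"array","items":{"type":"array"}},"squeeze":{"type":"number"}},"required":["plan"]}

```bash
mkdir -p pics; cat > h.py <<'E'
import numpy as np, cv2
from workcell import *
def ray(cam,p,z):
    c=camera_params(cam);T=np.array(c["cam_to_world"]);d=T[:3,:3]@np.linalg.inv(np.array(c["mtx"]))@np.array([p[0],p[1],1.])
    o=T[:3,3];return o+d*(z-o[2])/d[2]
def proj(cam,P):
    c=camera_params(cam);T=np.linalg.inv(np.array(c["cam_to_world"]));q=T[:3,:3]@np.array(P)+T[:3,3];q=np.array(c["mtx"])@q;return q[:2]/q[2]
def save(n,im): cv2.imwrite("pics/"+n,np.ascontiguousarray(im[:,:,::-1]))
E
python3 - <<'E'
from h import *
t=capture("top");s=capture("side")
save("top0.png",t);save("side0.png",s)
for cam in("top","side"):
  for q,z in(("scoop_ball",.024),("scoop_head",.017),("scoop_lip",.017),("jar",0),("cake_stand",0),("bowl",0),("crock",0),("sifter",0)):
    print(cam,q,[(np.round(r["point"]),round(r["conf"],2),ray(cam,r["point"],z)[:2].round(3)) for r in landmark_of(q,cam)[:4]])
o=get_obs();print(o["time"],o["tcp_pos"],o["orientation"])
E
```

```text
top scoop_ball []
top scoop_head [(array([383., 229.]), 0.96, array([ 0.45 , -0.218])), (array([382., 287.]), 0.56, array([ 0.272, -0.215]))]
top scoop_lip [(array([364., 290.]), 0.76, array([ 0.261, -0.16 ])), (array([384., 242.]), 0.64, array([ 0.409, -0.221]))]
top jar [(array([251., 168.]), 0.9, array([0.638, 0.203]))]
top cake_stand [(array([171., 179.]), 0.26, array([0.594, 0.455]))]
top bowl [(array([308., 122.]), 0.63, array([0.795, 0.024])), (array([387., 242.]), 0.57, array([ 0.411, -0.234]))]
top crock [(array([169., 177.]), 0.61, array([0.6  , 0.461])), (array([457., 183.]), 0.17, array([ 0.605, -0.465])), (array([376., 169.]), 0.16, array([ 0.645, -0.199]))]
top sifter [(array([455., 182.]), 0.93, array([ 0.61 , -0.459]))]
side scoop_ball [(array([279., 328.]), 0.91, array([ 0.297, -0.328])), (array([382., 181.]), 0.72, array([ 0.783, -0.007])), (array([361., 254.]), 0.69, array([ 0.576, -0.225])), (array([362., 248.]), 0.59, array([ 0.589, -0.208]))]
side scoop_head [(array([251., 291.]), 0.97, array([ 0.272, -0.203])), (array([318., 272.]), 0.88, array([ 0.448, -0.225])), (array([313., 162.]), 0.17, array([0.624, 0.172]))]
side scoop_lip [(array([248., 285.]), 0.8, array([ 0.271, -0.182])), (array([379., 183.]), 0.5, array([ 0.771, -0.006]))]
side jar [(array([312., 161.]), 0.91, array([0.631, 0.196]))]
side cake_stand [(array([372., 244.]), 0.74, array([ 0.635, -0.195]))]
side bowl [(array([381., 180.]), 0.92, array([0.796, 0.018])), (array([358., 253.]), 0.27, array([ 0.582, -0.207])), (array([320., 270.]), 0.18, array([ 0.462, -0.211]))]
side crock [(array([273., 122.]), 0.62, array([0.596, 0.459]))]
side sifter [(array([423., 329.]), 0.61, array([ 0.611, -0.466]))]
0.9 [0.12420777 0.53579981 0.23136191] [3.57033256e-01 3.12121329e+00 1.63940158e-04]
```

View pics/top0.png

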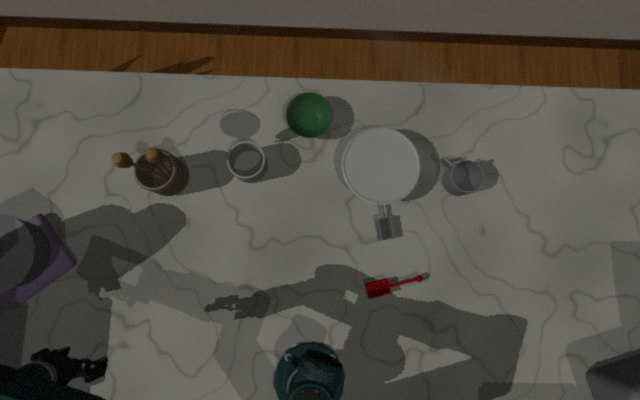

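View pics/side0.png

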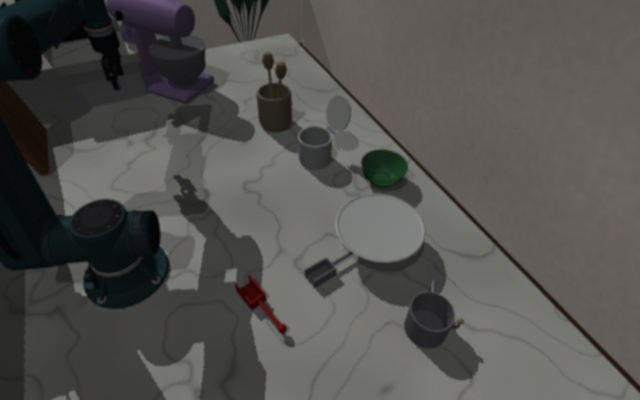

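Two things are shaped like the scoop in the top view: a grey steel one at (387,225), with its handle under the stand, and a red one at (395,287) lying in the open. The grey one fits. I'll confirm it from close by.

>>> move_arm --plan '[[[-24,-33,0],0,85],[[-24,-33,0],0,85],[[-24,-33,0],0,85],[[-24,-33,0],0,85],[[-24,-33,0],0,85],[[-24,-33,0],0,85],[[-24,-33,0],0,85],[[-24,-33,0],0,85],[[-24,-33,0],0,85],[[-24,-33,0],0,85]]'

```text
time: 1.73
tcp_pos: [0.2851, 0.1564, 0.2282]
orientation: [0.327, 3.121, -0.001]
ft_force: [1.8, 0.9, 0.4]
opening: 0.994
```

>>> move_arm --plan '[[[-24,-33,0],0,85],[[-24,-33,0],0,85],[[-24,-33,0],0,85],[[-24,-33,0],0,85],[[-24,-33,0],0,85],[[-24,-33,0],0,85],[[-24,-33,0],0,85],[[-24,-33,0],0,85],[[0,0,0],0,85]]'

```text
time: 2.48
tcp_pos: [0.4178, -0.1564, 0.2321]
orientation: [0.342, 3.105, -0.002]
ft_force: [-0.1, 0.5, 0.1]
opening: 0.996
```

```bash
python3 - <<'E'
from h import *
from scipy.spatial.transform import Rotation as R
w=capture("wrist");save("w0.png",w)
for q,z in(("scoop_ball",.024),("scoop_head",.017),("scoop_lip",.017)):
    print(q,[(np.round(r["point"]),round(r["conf"],2),ray("wrist",r["point"],z)[:2].round(3)) for r in landmark_of(q,"wrist")[:4]])
o=get_obs();print(o["time"],o["tcp_pos"],R.from_rotvec(o["orientation"]).as_matrix().round(3),o["joint_positions"])
E
```

```text
scoop_ball [(array([140., 104.]), 0.95, array([ 0.304, -0.328])), (array([310., 291.]), 0.9, array([ 0.585, -0.197]))]
scoop_head [(array([243.,  48.]), 0.74, array([ 0.273, -0.199])), (array([267., 208.]), 0.57, array([ 0.457, -0.223]))]
scoop_lip [(array([260., 180.]), 0.88, array([ 0.419, -0.22 ])), (array([271.,  29.]), 0.59, array([ 0.262, -0.165])), (array([307., 287.]), 0.2, array([ 0.584, -0.198]))]
2.6833 [ 0.41618764 -0.14991068  0.2331337 ] [[-0.977  0.211  0.018]
 [ 0.211  0.978 -0.   ]
 [-0.017  0.004 -1.   ]] [-0.48003724 -0.16823082  1.61358703  0.008156    1.68056679 -1.83771132]
```

View pics/w0.png

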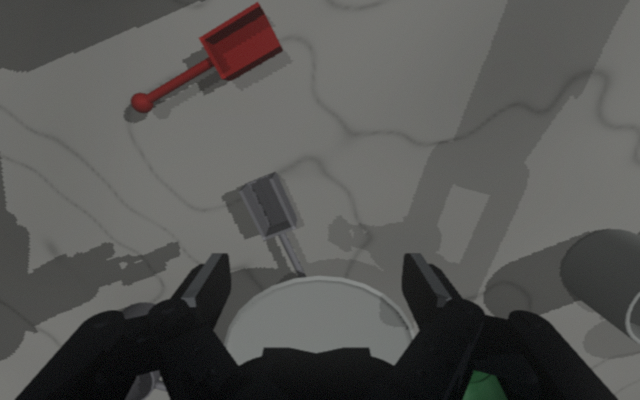

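The wrist view shows the grey steel scoop: head around (267,205), handle running to (297,272) under the plate. The red look-alike is at (240,40). I'll confirm this in a crop and measure the handle's direction.

```bash
python3 - <<'E'
from h import *
im=cv2.imread("pics/w0.png")[160:290,210:330]
im=cv2.convertScaleAbs(cv2.resize(im,None,fx=4.5,fy=4.5,interpolation=cv2.INTER_CUBIC),alpha=1.8)
for i in range(0,120,20): cv2.putText(im,str(210+i),(int(i*4.5),10),0,.4,(0,255,255));
for i in range(0,130,20): cv2.putText(im,str(160+i),(0,int(i*4.5)+4),0,.4,(0,255,255))
cv2.imwrite("pics/crop.png",im)
for p,z in (((277,235),.024),((299,274),.024)): print(ray("wrist",p,z))
E
```

```text
[ 0.49342953 -0.21722203  0.024     ]
[ 0.55634322 -0.20270713  0.024     ]
```

View pics/crop.png

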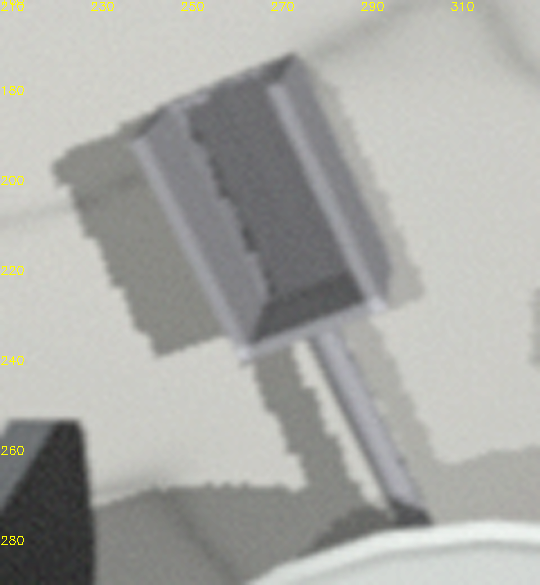

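Confirmed: it is the grey steel scoop. Next I'll take its axis from the rim corners at z = 34 mm.

```bash
python3 - <<'E'
from h import *
P=[ray("wrist",p,.034)[:2] for p in ((240.7,192),(271,179),(264,239),(294.5,228))]
for p in P: print(p.round(4))
a=(P[0]+P[1])/2;b=(P[2]+P[3])/2;d=b-a;L=np.linalg.norm(d);u=d/L
print("lip",a,"back",b,"len",L,"ang",np.degrees(np.arctan2(u[1],u[0])),"head",(a+b)/2,"ball",b+u*.095)
print(ray("wrist",(283,233),.024),ray("wrist",(301,272),.024))
E
```

```text
[ 0.4249 -0.243 ]
[ 0.417  -0.2035]
[ 0.4909 -0.2323]
[ 0.4843 -0.1911]
lip [ 0.42093001 -0.22322853] back [ 0.48761095 -0.21168825] len 0.06767219267447327 ang 9.818763625873135 head [ 0.45427048 -0.21745839] ball [ 0.5812194  -0.19548769]
[ 0.49231256 -0.20893476  0.024     ] [ 0.55386803 -0.19934484  0.024     ]
```

>>> move_arm --plan '[[[-15,-20,10],0,85],[[-15,-20,10],0,85],[[-15,-20,10],0,85],[[0,0,15],-5.5,85],[[0,0,15],-5.5,85],[[0,0,15],-5.5,85],[[0,0,15],-5.5,85],[[0,0,0],0,85],[[0,0,0],0,85]]'

```text
time: 3.43
tcp_pos: [0.4525, -0.205, 0.1479]
orientation: [-0.33, 3.094, -0.01]
ft_force: [0.6, -0.2, -0.2]
opening: 0.997
```

```bash
cat >> h.py <<'E'
from scipy.spatial.transform import Rotation as R
def to(T,yaw=None):
    o=get_obs();M=R.from_rotvec(o["orientation"]).as_matrix();p=np.array(o["tcp_pos"])
    a=np.degrees(np.arctan2(M[1,1],M[0,1]))
    print("t",round(o["time"],2),"tcp",p.round(4),"jaw yaw",a.round(1),"zaxis",M[:,2].round(3),"shift mm",(M.T@(np.array(T)-p)*1000).round(1),"turn",None if yaw is None else round(a-yaw,1),"op",round(o["opening"],3),"F",np.round(o["ft_force"],1),"j6",round(o["joint_positions"][5],2))
E
python3 - <<'E'
from h import *
w=capture("wrist");save("w1.png",w)
print([(q,[(np.round(r["point"]),round(r["conf"],2),ray("wrist",r["point"],.017)[:2].round(3)) for r in landmark_of(q,"wrist")[:3]]) for q in("scoop_head","scoop_lip")])
to([.447,-.219,.006],99.5)
print(proj("wrist",[.447,-.219,.034]))
E
```

```text
[('scoop_head', [(array([296., 185.]), 0.63, array([ 0.458, -0.226]))]), ('scoop_lip', [(array([301., 144.]), 0.61, array([ 0.42 , -0.229]))])]
t 3.58 tcp [ 0.453  -0.2061  0.1488] jaw yaw 102.1 zaxis [ 0.032 -0.005 -0.999] shift mm [ 13.   -9.7 142.6] turn 2.6 op 0.993 F [-0.8 -0.5 -0.7] j6 -2.33
[305.16731757 179.64376649]
```

View pics/w1.png

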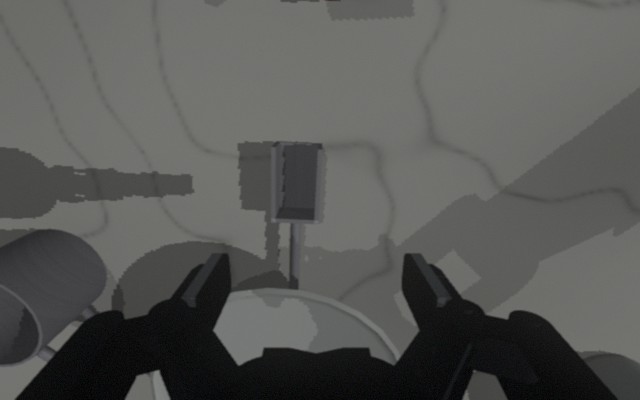

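```bash
python3 - <<'E'
from h import *
P=[ray("wrist",p,.034)[:2] for p in ((273,144),(324,144),(271,221),(322,221))]
a=(P[0]+P[1])/2;b=(P[2]+P[3])/2;d=b-a
print(a,b,np.degrees(np.arctan2(d[1],d[0])),np.linalg.norm(d),np.linalg.norm(P[1]-P[0]))
c=(a+b)/2-.004*d/np.linalg.norm(d);print(c)
to([c[0],c[1],.006],99)
E
```

```text
[ 0.41728702 -0.23085152] [ 0.48802162 -0.21896976] 9.535334796237702 0.07172558383400918 0.043536675137224985
[ 0.44870959 -0.22557326]
t 3.58 tcp [ 0.453  -0.2061  0.1488] jaw yaw 102.1 zaxis [ 0.032 -0.005 -0.999] shift mm [ 12.7 -16.5 142.7] turn 3.1 op 0.993 F [-0.8 -0.5 -0.7] j6 -2.33
```

>>> move_arm --plan '[[[6,-7,15],2,85],[[6,-7,20],1,85],[[0,0,25],0,85],[[0,0,25],0,85],[[0,0,15],0,85],[[0,0,0],0,85]]'

```text
time: 4.08
tcp_pos: [0.4544, -0.2266, 0.0573]
orientation: [-0.235, 3.082, -0.034]
ft_force: [-0.5, 0.7, -1.1]
opening: 0.993
```

```bash
python3 - <<'E'
from h import *
w=capture("wrist");save("w2.png",w)
to([.4487,-.2235,.007],99.3)
E
```

```text
t 4.13 tcp [ 0.4551 -0.227   0.0588] jaw yaw 98.7 zaxis [ 0.054 -0.019 -0.998] shift mm [ 8.4  5.8 51.3] turn -0.6 op 0.99 F [0.  0.7 0.2] j6 -2.31
```

View pics/w2.png

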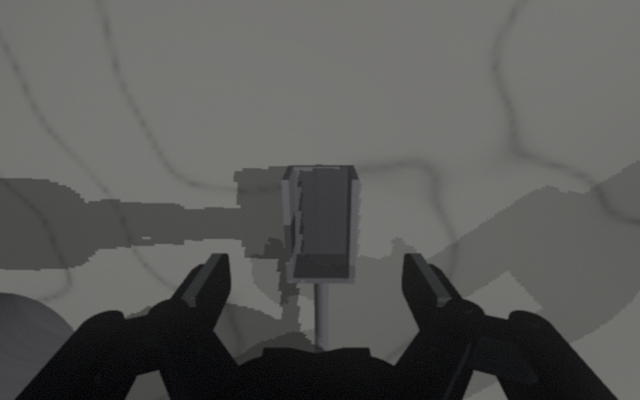

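Scoop is centred between the fingers (columns 284–358). I'll descend slowly and close.

>>> move_arm --plan '[[[2,0,10],0,85],[[2,0,10],0,85],[[1,0,10],0,85],[[1,0,10],0,85],[[1,0,8],0,85],[[0,0,0],0,85],[[0,0,0],0,85]]'

```text
time: 4.72
tcp_pos: [0.4544, -0.2317, 0.0126]
orientation: [-0.233, 3.07, -0.047]
ft_force: [-0.2, -0.2, 0.3]
opening: 0.996
```

```bash
python3 - <<'E'
from h import *
to([.4487,-.2235,.007],99.3)
E
```

```text
t 4.72 tcp [ 0.4544 -0.2317  0.0126] jaw yaw 98.6 zaxis [ 0.064 -0.026 -0.998] shift mm [4.8 9.2 5. ] turn -0.7 op 0.996 F [-0.2 -0.2  0.3] j6 -2.32
```

>>> move_arm --plan '[[[3,5,4],0,85],[[0,0,0],0,70],[[0,0,0],0,55],[[0,0,0],0,30],[[0,0,0],0,30],[[0,0,0],0,30],[[0,0,0],0,30],[[0,0,0],0,30]]' --squeeze 70

```text
time: 5.38
tcp_pos: [0.451, -0.227, 0.0089]
orientation: [-0.233, 3.07, -0.048]
ft_force: [-0.6, 0.3, -0.7]
opening: 0.503
```

```bash
python3 - <<'E'
from h import *
to([.4487,-.2235,.007],99.3)
E
```

```text
t 5.38 tcp [ 0.451  -0.227   0.0089] jaw yaw 98.6 zaxis [ 0.065 -0.026 -0.998] shift mm [1.8 3.8 1.7] turn -0.7 op 0.503 F [-0.6  0.3 -0.7] j6 -2.32
```

>>> move_arm --plan '[[[0,0,-4],0,30],[[2,0,-6],0,30],[[10,0,0],0,30],[[15,0,0],0,30],[[15,0,0],0,30],[[15,0,0],0,30],[[15,5,0],0,30],[[12,10,0],0,30],[[10,15,0],0,30],[[0,5,0],0,30]]'

```text
time: 6.22
tcp_pos: [0.3419, -0.2059, 0.0109]
orientation: [-0.234, 3.076, -0.047]
ft_force: [1.2, 0.3, -3.7]
opening: 0.502
```

```bash
python3 - <<'E'
from h import *
to([.40,-.0,.03],90)
E
```

```text
t 6.22 tcp [ 0.3419 -0.2059  0.0109] jaw yaw 98.6 zaxis [ 0.058 -0.026 -0.998] shift mm [-89.6 194.1 -20.9] turn 8.6 op 0.502 F [ 1.2  0.3 -3.7] j6 -2.43
```

>>> move_arm --plan '[[[-6,15,-6],0,30],[[-8,18,-6],1,30],[[-8,20,-5],2,30],[[-8,20,-3],2,30],[[-8,20,0],2,30],[[-8,20,0],2,30],[[-8,20,0],0,30],[[-8,20,0],0,30],[[-8,20,0],0,30],[[-8,10,0],0,30],[[0,0,0],0,30],[[0,0,0],0,30]]'

```text
time: 7.22
tcp_pos: [0.4105, -0.0112, 0.0329]
orientation: [0.025, 3.073, -0.045]
ft_force: [0.3, -1.1, -2.3]
opening: 0.501
```

```bash
python3 - <<'E'
from h import *
to([.40,-.0,.009],90)
s=capture("side");save("s1.png",s[120:360,150:500].repeat(2,0).repeat(2,1))
E
```

```text
t 7.22 tcp [ 0.4105 -0.0112  0.0329] jaw yaw 89.0 zaxis [ 0.067 -0.03  -0.997] shift mm [12.2 11.7 22.8] turn -1.0 op 0.501 F [ 0.3 -1.1 -2.3] j6 -1.7
```

View pics/s1.png

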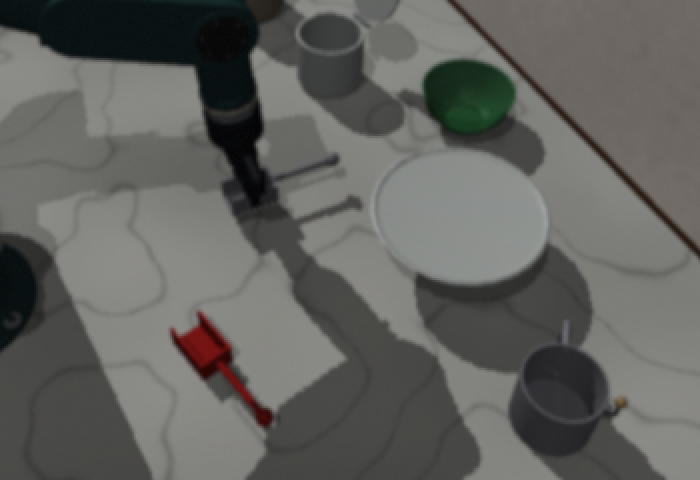

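>>> move_arm --plan '[[[0,3,6],0,30],[[0,3,6],0,30],[[0,3,5],0,30],[[0,0,4],0,30],[[0,0,0],0,30],[[0,0,0],0,30]]'

```text
time: 7.77
tcp_pos: [0.4105, -0.0052, 0.0088]
orientation: [0.035, 3.075, -0.046]
ft_force: [0.5, 2.3, 2.5]
opening: 0.503
```

```bash
python3 - <<'E'
from h import *
to([.40,-.0,.009],90)
E
```

```text
t 7.77 tcp [ 0.4105 -0.0052  0.0088] jaw yaw 88.7 zaxis [ 0.066 -0.03  -0.997] shift mm [10.6  4.9 -1. ] turn -1.3 op 0.503 F [0.5 2.3 2.5] j6 -1.67
```

>>> move_arm --plan '[[[0,0,0],0,60],[[0,0,0],0,85],[[0,0,0],0,85],[[0,0,0],0,85],[[0,0,-8],0,85],[[0,0,-15],0,85],[[0,0,-25],0,85],[[0,0,-30],0,85],[[0,0,-30],0,85],[[0,0,-20],0,85],[[-10,0,0],0,85]]'

```text
time: 8.68
tcp_pos: [0.412, -0.002, 0.1487]
orientation: [0.036, 3.068, -0.048]
ft_force: [0.7, 0.3, -0.1]
opening: 0.998
```

>>> move_arm --plan '[[[-20,0,0],0,85],[[-20,0,0],0,85],[[-20,0,0],0,85],[[-20,0,0],0,85],[[-20,0,0],0,85],[[-10,0,0],0,85],[[0,0,0],0,85],[[0,0,0],0,85]]'

```text
time: 9.35
tcp_pos: [0.5317, -0.0046, 0.1608]
orientation: [0.036, 3.057, -0.05]
ft_force: [0.9, 0.1, 0.1]
opening: 0.996
```

```bash
python3 - <<'E'
from h import *
w=capture("wrist");save("w3.png",w)
for q,z in(("scoop_ball",.024),("scoop_head",.017),("scoop_lip",.017)):
    print(q,[(np.round(r["point"]),round(r["conf"],2),ray("wrist",r["point"],z)[:2].round(4)) for r in landmark_of(q,"wrist")[:3]])
to([.54,-.008,.005],88.7)
E
```

```text
scoop_ball [(array([318., 184.]), 0.66, array([ 0.541 , -0.0072]))]
scoop_head [(array([316.,  39.]), 0.85, array([ 0.4153, -0.0069]))]
scoop_lip []
t 9.55 tcp [ 0.5308 -0.0046  0.1612] jaw yaw 88.6 zaxis [ 0.084 -0.034 -0.996] shift mm [  4.    1.7 156.5] turn -0.1 op 0.994 F [ 0.3 -0.3 -0.6] j6 -1.65
```

View pics/w3.png

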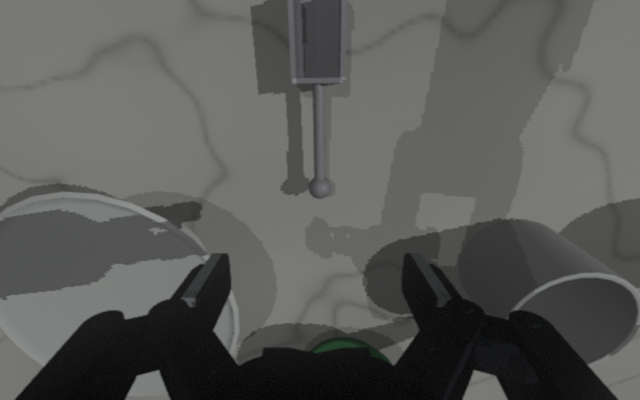

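Wrist view: the scoop lies flat with its handle straight towards the gripper and the ball at (320,187), about (0.542,-0.008). I'll descend onto the ball.

>>> move_arm --plan '[[[1,1,12],0,85],[[0,0,15],0,85],[[0,0,15],0,85],[[0,0,15],0,85],[[0,0,15],0,85],[[0,0,15],0,85],[[0,0,15],0,85],[[0,0,10],0,85],[[0,0,5],0,85],[[0,0,0],0,85],[[0,0,0],0,85]]'

```text
time: 10.47
tcp_pos: [0.5333, -0.0066, 0.0353]
orientation: [0.036, 3.057, -0.049]
ft_force: [-0.4, 0.2, -0.7]
opening: 0.997
```

```bash
python3 - <<'E'
from h import *
w=capture("wrist");save("w4.png",w)
print([(np.round(r["point"]),round(r["conf"],2),ray("wrist",r["point"],.024)[:2].round(4)) for r in landmark_of("scoop_ball","wrist")[:3]])
to([.5442,-.0082,.005],88.7)
E
```

```text
[(array([320., 262.]), 0.89, array([ 0.5468, -0.0048]))]
t 10.57 tcp [ 0.5338 -0.0066  0.036 ] jaw yaw 88.6 zaxis [ 0.084 -0.033 -0.996] shift mm [-7.8 -0.4 31.8] turn -0.1 op 0.991 F [ 1.  -0.3 -0.8] j6 -1.64
```

View pics/w4.png

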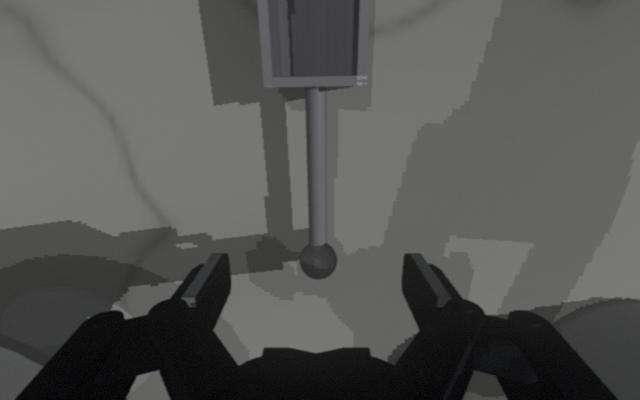

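>>> move_arm --plan '[[[-4,0,8],0,85],[[-3,0,8],0,85],[[-2,0,8],0,85],[[0,0,6],0,85],[[0,0,0],0,85],[[0,0,0],0,85]]'

```text
time: 11.07
tcp_pos: [0.5495, -0.0082, 0.0071]
orientation: [0.036, 3.049, -0.05]
ft_force: [-0.1, 0.4, -0.2]
opening: 0.996
```

```bash
python3 - <<'E'
from h import *
to([.5465,-.007,.0045],88.7)
w=capture("wrist");save("w5.png",w[200:400,200:440].repeat(3,0).repeat(3,1))
print([(np.round(r["point"]),round(r["conf"],2),ray("wrist",r["point"],.024)[:2].round(4)) for r in landmark_of("scoop_ball","wrist")[:3]])
print(proj("wrist",[.545,-.006,.024]))
E
```

```text
t 11.07 tcp [ 0.5495 -0.0082  0.0071] jaw yaw 88.6 zaxis [ 0.091 -0.034 -0.995] shift mm [3.3 1.2 2.2] turn -0.1 op 0.996 F [-0.1  0.4 -0.2] j6 -1.64
[(array([322., 264.]), 0.95, array([ 0.5436, -0.005 ]))]
[319.59441664 266.21975748]
```

>>> move_arm --plan '[[[3,1,3],0,85],[[0,0,0],0,50],[[0,0,0],0,25],[[0,0,0],0,10],[[0,0,0],0,10],[[0,0,0],0,10],[[0,0,0],0,10],[[0,0,0],0,10],[[0,0,0],0,10]]' --squeeze 120

```text
time: 11.92
tcp_pos: [0.5468, -0.0071, 0.0053]
orientation: [0.036, 3.047, -0.05]
ft_force: [-1.0, 0.1, 0.2]
opening: 0.198
```

```bash
python3 - <<'E'
from h import *
to([.54,-.007,.28],88.7)
E
```

```text
t 11.92 tcp [ 0.5468 -0.0071  0.0053] jaw yaw 88.6 zaxis [ 0.094 -0.034 -0.995] shift mm [ -19.1   -8.9 -274. ] turn -0.1 op 0.198 F [-1.   0.1  0.2] j6 -1.64
```

```bash
python3 - <<'E'
from h import *
w=capture("wrist");save("w6.png",cv2.convertScaleAbs(w[180:400,180:460].repeat(2,0).repeat(2,1),alpha=1.7))
print([(np.round(r["point"]),round(r["conf"],2),ray("wrist",r["point"],.024)[:2].round(4)) for r in landmark_of("scoop_ball","wrist")[:3]])
E
```

```text
[(array([315., 271.]), 0.74, array([ 0.5435, -0.0072]))]
```

View pics/w6.png

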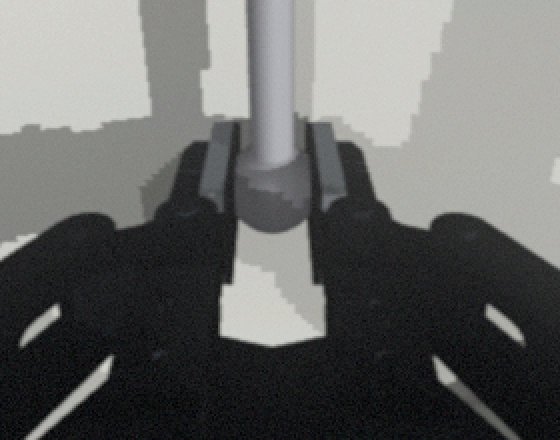

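Ball sits squarely between the pads, with the handle pointing at the robot. I'll lift it held firmly.

>>> move_arm --plan '[[[0,0,-8],0,10],[[0,0,-15],0,10],[[0,0,-20],0,10],[[0,0,-25],0,10],[[0,0,-25],0,10],[[0,0,-25],0,10],[[0,0,-25],0,10],[[0,0,-25],0,10],[[0,0,-25],0,10],[[0,0,-25],0,10],[[0,0,-20],0,10],[[0,0,-10],0,10]]'

```text
time: 13.02
tcp_pos: [0.5174, 0.0025, 0.2557]
orientation: [0.036, 3.063, -0.046]
ft_force: [0.5, -0.2, -2.5]
opening: 0.201
```

```bash
python3 - <<'E'
from h import *
to([.54,-.007,.30],88.7)
E
```

```text
t 13.02 tcp [0.5174 0.0025 0.2557] jaw yaw 88.6 zaxis [ 0.077 -0.031 -0.997] shift mm [-26.1 -10.3 -42.1] turn -0.1 op 0.201 F [ 0.5 -0.2 -2.5] j6 -1.64
```

Holding, with 2.5 N of weight on the wrist. I'll rise a bit more, then ease the grip to 20 N.

>>> move_arm --plan '[[[0,0,-15],0,10],[[0,0,-20],0,10],[[0,0,-10],0,10],[[0,0,0],0,10]]'

```text
time: 13.35
tcp_pos: [0.5135, 0.0042, 0.3038]
orientation: [0.036, 3.061, -0.046]
ft_force: [0.1, 0.1, -3.5]
opening: 0.202
```

>>> move_arm --plan '[[[0,0,0],0,10],[[0,0,0],0,10],[[0,0,0],0,10],[[0,0,0],0,10],[[0,0,0],0,10],[[0,0,0],0,10],[[0,0,0],0,10],[[0,0,0],0,10],[[0,0,0],0,10],[[0,0,0],0,10],[[0,0,0],0,10],[[0,0,0],0,10]]' --squeeze 22

```text
time: 14.35
tcp_pos: [0.5118, 0.0043, 0.2951]
orientation: [0.036, 3.074, -0.045]
ft_force: [0.3, 0.0, -2.8]
opening: 0.203
```

```bash
python3 - <<'E'
from h import *
to([.54,-.007,.30],88.7)
s=capture("side");save("s2.png",s[60:300,200:480].repeat(2,0).repeat(2,1))
for q in("scoop_ball","scoop_lip","scoop_head"): print(q,[(np.round(r["point"]),round(r["conf"],2)) for r in landmark_of(q,"side")[:3]])
b=np.array([.51,.005,.31])
print(proj("side",b),proj("side",b-[0,0,.165]))
E
```

```text
t 14.35 tcp [0.5118 0.0043 0.2951] jaw yaw 88.6 zaxis [ 0.067 -0.03  -0.997] shift mm [-28.7 -10.7  -2.7] turn -0.1 op 0.203 F [ 0.3  0.  -2.8] j6 -1.64
scoop_ball [(array([304., 125.]), 0.85), (array([281., 326.]), 0.59)]
scoop_lip [(array([244., 285.]), 0.79), (array([240., 146.]), 0.72), (array([371., 243.]), 0.42)]
scoop_head [(array([250., 294.]), 0.88), (array([251., 143.]), 0.78)]
[301.93531366 126.40483945] [302.41199248 174.91503184]
```

View pics/s2.png

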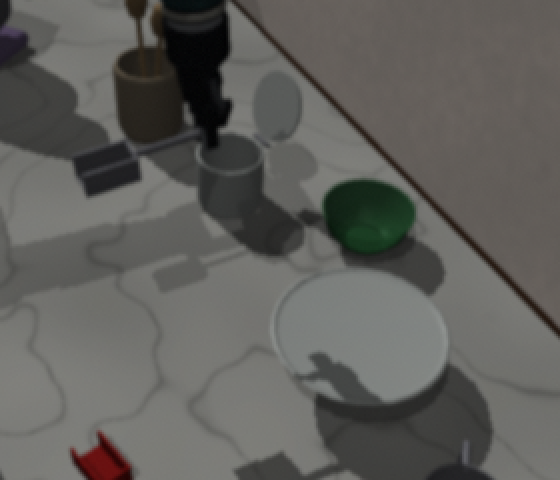

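The side view shows the scoop still roughly level (ball at (304,125), lip at (240,146)), so it hasn't swung yet. I'll wait at 20 N and check again.

>>> move_arm --plan '[[[0,0,0],0,14],[[0,0,0],0,14],[[0,0,0],0,14],[[0,0,0],0,14],[[0,0,0],0,14],[[0,0,0],0,14]]' --squeeze 20

```text
time: 15.05
tcp_pos: [0.5118, 0.0043, 0.2953]
orientation: [0.036, 3.074, -0.045]
ft_force: [0.7, 0.3, -2.6]
opening: 0.199
```

```bash
cat > chk.py <<'E'
from h import *
to([.54,-.007,.30],88.7)
capture("side")
for q in("scoop_ball","scoop_lip","scoop_head"): print(q,[(np.round(r["point"]),round(r["conf"],2)) for r in landmark_of(q,"side")[:4]])
o=get_obs();M=R.from_rotvec(o["orientation"]).as_matrix();b=np.array(o["tcp_pos"])-.019*M[:,2]
for a in (0,20,45,70,90):
    c,s=np.cos(np.radians(a)),np.sin(np.radians(a))
    print(a,"ball",proj("side",b).round(),"head",proj("side",b+.13*(M[:,0]*c+M[:,2]*s)).round(),"lip",proj("side",b+.165*(M[:,0]*c+M[:,2]*s)).round())
E
python3 chk.py
```

```text
t 15.05 tcp [0.5118 0.0043 0.2953] jaw yaw 88.6 zaxis [ 0.067 -0.03  -0.997] shift mm [-28.7 -10.7  -2.5] turn -0.1 op 0.199 F [ 0.7  0.3 -2.6] j6 -1.64
scoop_ball [(array([282., 326.]), 0.64), (array([299., 125.]), 0.62)]
scoop_lip [(array([243., 149.]), 0.65)]
scoop_head [(array([249., 292.]), 0.88), (array([253., 143.]), 0.71)]
0 ball [302. 125.] head [253. 141.] lip [239. 145.]
20 ball [302. 125.] head [259. 154.] lip [247. 162.]
45 ball [302. 125.] head [272. 164.] lip [265. 174.]
70 ball [302. 125.] head [291. 167.] lip [288. 178.]
90 ball [302. 125.] head [306. 164.] lip [307. 174.]
```

>>> move_arm --plan '[[[0,0,0],0,16.5],[[0,0,0],0,16.5],[[0,0,0],0,16.5],[[0,0,0],0,16.5]]' --squeeze 20

```text
time: 15.58
tcp_pos: [0.5118, 0.0043, 0.2953]
orientation: [0.036, 3.074, -0.045]
ft_force: [-1.4, 0.0, -2.8]
opening: 0.199
```

```bash
sed -i '/^for a/,$d' chk.py; echo 'print("tq",np.round(o["torque"],3))'>>chk.py; python3 chk.py
```

```text
t 15.58 tcp [0.5118 0.0043 0.2953] jaw yaw 88.6 zaxis [ 0.067 -0.03  -0.997] shift mm [-28.7 -10.7  -2.5] turn -0.1 op 0.199 F [-1.4  0.  -2.8] j6 -1.64
scoop_ball [(array([303., 126.]), 0.95), (array([282., 328.]), 0.58)]
scoop_lip [(array([243., 150.]), 0.93), (array([246., 283.]), 0.73)]
scoop_head [(array([249., 291.]), 0.88), (array([252., 141.]), 0.79)]
tq [-0.001 -0.253 -0.002]
```

>>> move_arm --plan '[[[0,0,0],0,17.2],[[0,0,0],0,17.2],[[0,0,0],0,17.2],[[0,0,0],0,17.2]]'

```text
time: 16.12
tcp_pos: [0.5118, 0.0043, 0.2953]
orientation: [0.036, 3.074, -0.045]
ft_force: [0.9, -0.6, -3.1]
opening: 0.206
```

```bash
python3 chk.py
```

```text
t 16.12 tcp [0.5118 0.0043 0.2953] jaw yaw 88.6 zaxis [ 0.067 -0.03  -0.997] shift mm [-28.7 -10.7  -2.5] turn -0.1 op 0.206 F [ 0.9 -0.6 -3.1] j6 -1.64
scoop_ball [(array([302., 124.]), 0.83), (array([282., 330.]), 0.8), (array([307., 135.]), 0.58)]
scoop_lip [(array([246., 282.]), 0.93), (array([240., 152.]), 0.83)]
scoop_head [(array([248., 294.]), 0.88), (array([253., 145.]), 0.62)]
tq [ 0.023 -0.265  0.006]
```

>>> move_arm --plan '[[[0,0,0],0,17.6],[[0,0,0],0,17.6],[[0,0,0],0,17.6],[[0,0,0],0,17.6]]'

```text
time: 16.65
tcp_pos: [0.5118, 0.0043, 0.2953]
orientation: [0.036, 3.074, -0.045]
ft_force: [0.1, 0.6, -2.8]
opening: 0.212
```

```bash
cat > q.py <<'E'
from workcell import *
o=get_obs();print(o["time"],"op mm",o["opening"]*85.4,"tq",o["torque"],"F",o["ft_force"])
E
python3 q.py
```

```text
16.65 op mm 18.103449803860588 tq [ 0.03274447 -0.26710734  0.05017903] F [ 0.09652546  0.64129974 -2.75288519]
```

>>> move_arm --plan '[[[0,0,0],0,18.2],[[0,0,0],0,18.2],[[0,0,0],0,18.2],[[0,0,0],0,18.2]]'

```text
time: 16.98
tcp_pos: [0.5118, 0.0043, 0.2953]
orientation: [0.036, 3.074, -0.045]
ft_force: [0.6, 0.1, -2.3]
opening: 0.217
```

```bash
python3 q.py
```

```text
16.9833 op mm 18.49491515114158 tq [ 0.09924335 -0.28834157  0.03467931] F [ 0.57062574  0.10491085 -2.34584068]
```

>>> move_arm --plan '[[[0,0,0],0,18.8],[[0,0,0],0,18.8],[[0,0,0],0,18.8],[[0,0,0],0,18.8]]'

```text
time: 17.32
tcp_pos: [0.5113, 0.0043, 0.2952]
orientation: [0.036, 3.075, -0.045]
ft_force: [0.1, 0.1, -3.9]
opening: 0.225
```

```bash
python3 q.py
```

```text
17.3167 op mm 19.195148634588698 tq [ 0.04138872 -0.21628743  0.04473507] F [ 0.12514861  0.12295948 -3.94251869]
```

>>> move_arm --plan '[[[0,0,0],0,18.8],[[0,0,0],0,18.8],[[0,0,0],0,18.8],[[0,0,0],0,18.8]]'

```text
time: 17.65
tcp_pos: [0.5112, 0.0043, 0.2946]
orientation: [0.036, 3.076, -0.045]
ft_force: [0.1, -0.3, -3.1]
opening: 0.222
```

```bash
python3 chk.py
```

```text
t 17.65 tcp [0.5112 0.0043 0.2946] jaw yaw 88.6 zaxis [ 0.064 -0.03  -0.997] shift mm [-29.3 -10.7  -3.1] turn -0.1 op 0.222 F [ 0.1 -0.3 -3.1] j6 -1.64
scoop_ball [(array([303., 127.]), 0.9), (array([283., 330.]), 0.87)]
scoop_lip [(array([285., 180.]), 0.92), (array([245., 285.]), 0.81)]
scoop_head [(array([246., 292.]), 0.73), (array([285., 169.]), 0.67)]
tq [ 0.012 -0.045 -0.058]
```

It is swinging down now. I'll hold the same opening a little longer.

>>> move_arm --plan '[[[0,0,0],0,18.8],[[0,0,0],0,18.8],[[0,0,0],0,18.8],[[0,0,0],0,18.8],[[0,0,0],0,18.8],[[0,0,0],0,18.8]]'

```text
time: 18.35
tcp_pos: [0.5113, 0.0043, 0.2949]
orientation: [0.036, 3.076, -0.045]
ft_force: [0.4, 0.6, -2.3]
opening: 0.224
```

```bash
python3 chk.py
```

```text
t 18.35 tcp [0.5113 0.0043 0.2949] jaw yaw 88.6 zaxis [ 0.065 -0.03  -0.997] shift mm [-29.2 -10.8  -2.9] turn -0.1 op 0.224 F [ 0.4  0.6 -2.3] j6 -1.64
scoop_ball [(array([305., 128.]), 0.95), (array([282., 328.]), 0.87)]
scoop_lip [(array([246., 283.]), 0.97), (array([286., 180.]), 0.86)]
scoop_head [(array([248., 293.]), 0.92), (array([288., 168.]), 0.75)]
tq [ 0.045 -0.039 -0.017]
```

>>> move_arm --plan '[[[0,0,0],0,19.2],[[0,0,0],0,19.2],[[0,0,0],0,19.2],[[0,0,0],0,19.2],[[0,0,0],0,19.2],[[0,0,0],0,19.2]]'

```text
time: 19.05
tcp_pos: [0.5113, 0.0043, 0.2948]
orientation: [0.036, 3.076, -0.045]
ft_force: [-0.3, 0.2, -2.9]
opening: 0.229
```

```bash
cat >> chk.py <<'E'
from scipy.optimize import minimize_scalar
M=R.from_rotvec(o["orientation"]).as_matrix();b=np.array(o["tcp_pos"])-.019*M[:,2];hx=M[:,0]*[1,1,0];hx/=np.linalg.norm(hx)
v=lambda a:b+.165*(hx*np.sin(a)-np.array([0,0,1])*np.cos(a))+.007*(-hx*np.cos(a)-np.array([0,0,1])*np.sin(a))
for r in landmark_of("scoop_lip","side"):
    m=minimize_scalar(lambda a:np.linalg.norm(proj("side",v(a))-r["point"]),bounds=(-1.2,1.7),method="bounded");print("deg from vertical",np.degrees(m.x).round(1),"err px",round(m.fun,1),r["conf"],"lip",v(m.x).round(3))
E
python3 chk.py
```

```text
t 19.05 tcp [0.5113 0.0043 0.2948] jaw yaw 88.6 zaxis [ 0.065 -0.03  -0.997] shift mm [-29.2 -10.8  -3. ] turn -0.1 op 0.229 F [-0.3  0.2 -2.9] j6 -1.64
scoop_ball [(array([303., 126.]), 0.98), (array([284., 328.]), 0.9)]
scoop_lip [(array([285., 179.]), 0.84), (array([245., 282.]), 0.81)]
scoop_head [(array([248., 291.]), 0.74), (array([288., 168.]), 0.73)]
tq [ 0.068 -0.024  0.003]
deg from vertical 21.1 err px 1.7 0.84 lip [0.457 0.006 0.157]
deg from vertical 36.9 err px 109.8 0.81 lip [0.417 0.007 0.178]
```

>>> move_arm --plan '[[[0,0,0],0,19.7],[[0,0,0],0,19.7],[[0,0,0],0,19.7],[[0,0,0],0,19.7],[[0,0,0],0,19.7],[[0,0,0],0,19.7]]'

```text
time: 19.8
tcp_pos: [0.5113, 0.0043, 0.2948]
orientation: [0.036, 3.076, -0.045]
ft_force: [-0.4, 0.4, -1.8]
opening: 0.229
```

```bash
python3 chk.py
```

```text
t 19.8 tcp [0.5113 0.0043 0.2948] jaw yaw 88.6 zaxis [ 0.065 -0.03  -0.997] shift mm [-29.2 -10.7  -3. ] turn -0.1 op 0.229 F [-0.4  0.4 -1.8] j6 -1.64
scoop_ball [(array([281., 329.]), 0.9), (array([302., 126.]), 0.8), (array([315., 129.]), 0.7)]
scoop_lip [(array([289., 181.]), 0.74), (array([245., 284.]), 0.69)]
scoop_head [(array([250., 292.]), 0.84), (array([290., 167.]), 0.82)]
tq [0.03  0.01  0.032]
deg from vertical 16.9 err px 3.9 0.74 lip [0.469 0.006 0.154]
deg from vertical 36.8 err px 111.7 0.69 lip [0.417 0.007 0.177]
```

>>> move_arm --plan '[[[0,0,0],0,20.2],[[0,0,0],0,20.2],[[0,0,0],0,20.2],[[0,0,0],0,20.2],[[0,0,0],0,20.2],[[0,0,0],0,20.2]]'

```text
time: 20.55
tcp_pos: [0.5112, 0.0043, 0.2947]
orientation: [0.036, 3.076, -0.045]
ft_force: [-0.2, -1.0, -2.3]
opening: 0.235
```

```bash
python3 chk.py
```

```text
t 20.55 tcp [0.5112 0.0043 0.2947] jaw yaw 88.6 zaxis [ 0.065 -0.03  -0.997] shift mm [-29.3 -10.7  -3. ] turn -0.1 op 0.235 F [-0.2 -1.  -2.3] j6 -1.64
scoop_ball [(array([303., 129.]), 0.86), (array([281., 327.]), 0.71), (array([293., 180.]), 0.36)]
scoop_lip [(array([293., 179.]), 0.8), (array([244., 283.]), 0.69)]
scoop_head [(array([293., 168.]), 0.88), (array([248., 294.]), 0.58)]
tq [ 0.057 -0.012 -0.005]
deg from vertical 13.0 err px 2.9 0.8 lip [0.48  0.006 0.151]
deg from vertical 37.3 err px 110.5 0.69 lip [0.416 0.007 0.178]
```

About 13° off vertical and still, which is inside the 23° limit. I'll tighten firmly again.

>>> move_arm --plan '[[[0,0,0],0,10],[[0,0,0],0,10],[[0,0,0],0,10],[[0,0,0],0,10],[[0,0,0],0,10],[[0,0,0],0,10]]' --squeeze 120

```text
time: 21.3
tcp_pos: [0.5113, 0.0043, 0.2948]
orientation: [0.036, 3.076, -0.045]
ft_force: [0.2, 0.6, -3.6]
opening: 0.196
```

```bash
python3 chk.py; python3 - <<'E'
from h import *
capture("top")
# jar: origin in both cams + visible middle
for cam in("top","side"):
  if cam=="side": capture("side")
  print(cam,[(np.round(r["point"],1),round(r["conf"],2),ray(cam,r["point"],0)[:2].round(4)) for r in landmark_of("jar",cam)[:2]],[(np.round(r["point"],1)) for r in look_for("jar",cam)[:2]])
to([.62,.2,.30],90)
E
```

```text
t 21.3 tcp [0.5113 0.0043 0.2948] jaw yaw 88.6 zaxis [ 0.065 -0.03  -0.997] shift mm [-29.2 -10.8  -3. ] turn -0.1 op 0.196 F [ 0.2  0.6 -3.6] j6 -1.64
scoop_ball [(array([281., 328.]), 0.87), (array([305., 125.]), 0.55)]
scoop_lip [(array([246., 282.]), 0.63), (array([288., 183.]), 0.59)]
scoop_head [(array([291., 165.]), 0.74), (array([249., 293.]), 0.61)]
tq [ 0.027 -0.055 -0.047]
deg from vertical 36.7 err px 109.2 0.63 lip [0.417 0.007 0.177]
deg from vertical 17.5 err px 6.5 0.59 lip [0.467 0.006 0.154]
top [(array([247.2, 166.8]), 0.9, array([0.6399, 0.2154]))] [array([246.8, 148.1])]
side [(array([311.2, 160.1]), 0.68, array([0.6322, 0.2028]))] [array([323.5, 138.9]), array([377.5, 225.2])]
t 21.85 tcp [0.5113 0.0043 0.2948] jaw yaw 88.6 zaxis [ 0.065 -0.03  -0.997] shift mm [-104.4  198.    -3.9] turn -1.4 op 0.201 F [ 0.5 -0.5 -2.6] j6 -1.64
```

```bash
python3 - <<'E'
from h import *
t=np.linspace(0,2*np.pi,120)
G={}
for cam,f in(("top","top0.png"),("side","side0.png")):
    g=cv2.GaussianBlur(cv2.imread("pics/"+f,0).astype(np.float32),(3,3),0);G[cam]=np.hypot(cv2.Sobel(g,5,1,0),cv2.Sobel(g,5,0,1))
def sc(x,y,cam):
    s=0
    for r in(.056,.051):
        p=np.array([proj(cam,[x+r*np.cos(a),y+r*np.sin(a),.1]) for a in t],np.float32)
        s+=cv2.remap(np.minimum(G[cam],60),p[:,0].reshape(1,-1),p[:,1].reshape(1,-1),1).mean()
    return s
for cams in(("top",),("side",),("top","side")):
    b=max(((sum(sc(x,y,c) for c in cams),x,y) for x in np.arange(.615,.661,.004) for y in np.arange(.185,.226,.004)));print(cams,np.round(b,3))
E
```

```text
Traceback (most recent call last):
  File "h.py", line 7, in proj
    c=camera_params(cam);T=np.linalg.inv(np.array(c["cam_to_world"]));q=T[:3,:3]@np.array(P)+T[:3,3];q=np.array(c["mtx"])@q;return q[:2]/q[2]
ValueError: time passes only in moves, steps and waits
```

```bash
python3 - <<'E'
from h import *
C={c:camera_params(c) for c in("top","side")}
def pr(c,P):
    T=np.linalg.inv(np.array(C[c]["cam_to_world"]));q=np.array(C[c]["mtx"])@(T[:3,:3]@P+T[:3,3:]);return (q[:2]/q[2]).astype(np.float32)
t=np.linspace(0,2*np.pi,120)
G={}
for cam,f in(("top","top0.png"),("side","side0.png")):
    g=cv2.GaussianBlur(cv2.imread("pics/"+f,0).astype(np.float32),(3,3),0);G[cam]=np.hypot(cv2.Sobel(g,5,1,0),cv2.Sobel(g,5,0,1))
def sc(x,y,cam):
    s=0
    for r in(.056,.051):
        p=pr(cam,np.array([x+r*np.cos(t),y+r*np.sin(t),.1+0*t]))
        s+=cv2.remap(np.minimum(G[cam],60),p[:1],p[1:],1).mean()
    return s
for cams in(("top",),("side",),("top","side")):
    b=max(((sum(sc(x,y,c) for c in cams),x,y) for x in np.arange(.615,.661,.002) for y in np.arange(.185,.226,.002)));print(cams,np.round(b,3))
E
```

```text
('top',) [104.127   0.637   0.207]
('side',) [109.505   0.639   0.197]
('top', 'side') [2.06906e+02 6.37000e-01 2.05000e-01]
```

>>> move_arm --plan '[[[-5,7,0],0,10],[[-10,14,0],0,10],[[-10,14,0],0,10],[[-10,14,0],0,10],[[-10,14,0],0,10],[[-10,14,0],0,10],[[-10,14,0],0,10],[[-10,14,0],0,10],[[-10,14,0],0,10],[[-10,14,0],0,10],[[-10,14,0],0,10],[[-5,7,0],0,10]]'

```text
time: 22.85
tcp_pos: [0.6326, 0.1678, 0.2963]
orientation: [0.039, 3.074, -0.041]
ft_force: [-0.1, -0.5, -3.2]
opening: 0.195
```

```bash
python3 - <<'E'
from h import *
to([.66,.203,.29],90)
E
```

```text
t 22.85 tcp [0.6326 0.1678 0.2963] jaw yaw 88.5 zaxis [ 0.066 -0.027 -0.997] shift mm [-26.   36.1   7.1] turn -1.5 op 0.195 F [-0.1 -0.5 -3.2] j6 -1.36
```

>>> move_arm --plan '[[[-8,12,0],0,10],[[-9,12,0],0,10],[[-6,10,0],0,10],[[-1,1,0],0,10],[[0,0,0],0,10]]'

```text
time: 23.27
tcp_pos: [0.6597, 0.2073, 0.2937]
orientation: [0.034, 3.078, -0.042]
ft_force: [-0.2, -0.6, -2.2]
opening: 0.197
```

```bash
python3 - <<'E'
from h import *
to([.66,.203,.17],90)
s=capture("side");t=capture("top")
a=s[40:200,230:410].repeat(2,0).repeat(2,1);b=t[90:250,170:350].repeat(2,0).repeat(2,1)
save("fin.png",cv2.convertScaleAbs(np.hstack([a,b]),alpha=1.6))
E
python3 chk.py
```

```text
t 23.27 tcp [0.6597 0.2073 0.2937] jaw yaw 88.7 zaxis [ 0.062 -0.028 -0.998] shift mm [  7.4  -1.  123.6] turn -1.3 op 0.197 F [-0.2 -0.6 -2.2] j6 -1.32
t 23.37 tcp [0.6593 0.2067 0.2938] jaw yaw 88.6 zaxis [ 0.062 -0.028 -0.998] shift mm [ 113.9 -216.5   -7.6] turn -0.1 op 0.194 F [-0.5  0.2 -2.1] j6 -1.32
scoop_ball [(array([321.,  76.]), 0.84), (array([283., 325.]), 0.65)]
scoop_lip [(array([245., 285.]), 0.71), (array([309., 126.]), 0.61)]
scoop_head [(array([247., 290.]), 0.9), (array([311., 116.]), 0.71)]
tq [-0.023 -0.006  0.018]
deg from vertical 34.1 err px 170.2 0.71 lip [0.571 0.209 0.173]
deg from vertical 14.1 err px 2.6 0.61 lip [0.625 0.207 0.152]
```

View pics/fin.png

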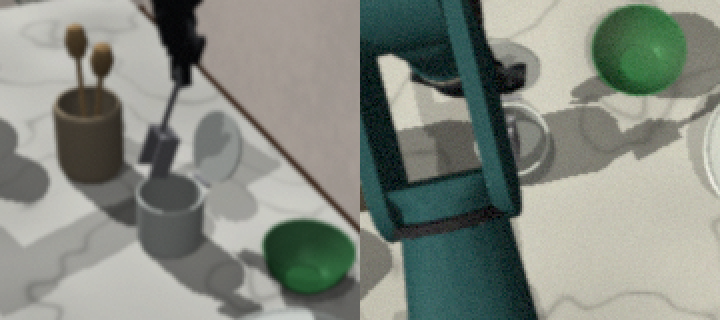

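Side view: the scoop hangs slightly inclined, right over the jar mouth, held by the ball. I'll lower it slowly.

>>> move_arm --plan '[[[0,0,5],0,10],[[0,0,7],0,10],[[1,0,7],0,10],[[0,0,7],0,10],[[1,0,7],0,10],[[0,0,7],0,10],[[1,0,7],0,10],[[0,0,7],0,10],[[1,0,7],0,10],[[0,0,7],0,10],[[1,0,7],0,10],[[0,0,7],0,10]]'

```text
time: 24.62
tcp_pos: [0.6719, 0.2032, 0.2286]
orientation: [0.041, 3.025, -0.028]
ft_force: [-1.2, -1.6, -3.0]
opening: 0.199
```

```bash
python3 - <<'E'
from h import *
to([.66,.203,.164],90)
E
```

```text
t 24.62 tcp [0.6719 0.2032 0.2286] jaw yaw 88.4 zaxis [ 0.115 -0.02  -0.993] shift mm [19.3  0.6 62.8] turn -1.6 op 0.199 F [-1.2 -1.6 -3. ] j6 -1.31
```

>>> move_arm --plan '[[[2,0,6],0,10],[[2,0,6],0,10],[[2,0,6],0,10],[[2,0,6],0,10],[[2,0,6],0,10],[[1,0,6],0,10],[[1,0,6],0,10],[[0,0,0],0,10],[[0,0,0],0,10]]'

```text
time: 25.37
tcp_pos: [0.6601, 0.202, 0.1719]
orientation: [0.041, 3.04, -0.033]
ft_force: [0.7, -0.2, -2.1]
opening: 0.196
```

```bash
python3 - <<'E'
from h import *
to([.66,.203,.164],90)
E
python3 chk.py
```

```text
t 25.37 tcp [0.6601 0.202  0.1719] jaw yaw 88.4 zaxis [ 0.101 -0.023 -0.995] shift mm [0.9 1.1 7.8] turn -1.6 op 0.196 F [ 0.7 -0.2 -2.1] j6 -1.31
t 25.37 tcp [0.6601 0.202  0.1719] jaw yaw 88.4 zaxis [ 0.101 -0.023 -0.995] shift mm [ 101.1 -214.8 -134.7] turn -0.3 op 0.196 F [ 0.7 -0.2 -2.1] j6 -1.31
scoop_ball [(array([282., 325.]), 0.77), (array([322., 112.]), 0.69)]
scoop_lip [(array([243., 286.]), 0.71), (array([310., 158.]), 0.47)]
scoop_head [(array([248., 292.]), 0.89), (array([312., 147.]), 0.78)]
tq [ 0.075  0.026 -0.017]
deg from vertical 39.7 err px 142.3 0.71 lip [0.559 0.205 0.061]
deg from vertical 13.2 err px 3.9 0.47 lip [0.628 0.203 0.03 ]
```

>>> move_arm --plan '[[[0,0,4],0,10],[[0,0,4],0,10],[[0,0,3],0,10],[[0,0,0],0,10],[[0,0,0],0,10],[[0,0,0],0,10],[[0,0,0],0,10]]'

```text
time: 26.2
tcp_pos: [0.663, 0.202, 0.1634]
orientation: [0.041, 3.034, -0.031]
ft_force: [-1.3, 0.1, -3.0]
opening: 0.194
```

```bash
python3 - <<'E'
from h import *
to([.66,.203,.164],90)
E
```

```text
t 26.2 tcp [0.663  0.202  0.1634] jaw yaw 88.4 zaxis [ 0.107 -0.022 -0.994] shift mm [ 2.9  0.9 -0.9] turn -1.6 op 0.194 F [-1.3  0.1 -3. ] j6 -1.31
```

>>> move_arm --plan '[[[0,0,3],0,10],[[0,0,3],0,10],[[0,0,0],0,10],[[0,0,0],0,10],[[0,0,0],0,10],[[0,0,0],0,10]]'

```text
time: 26.7
tcp_pos: [0.6637, 0.2019, 0.1568]
orientation: [0.041, 3.034, -0.031]
ft_force: [-0.5, 0.7, -2.7]
opening: 0.197
```

```bash
python3 - <<'E'
from h import *
to([.66,.203,.164],90)
E
python3 chk.py
```

```text
t 26.7 tcp [0.6637 0.2019 0.1568] jaw yaw 88.4 zaxis [ 0.107 -0.022 -0.994] shift mm [ 3.   0.9 -7.5] turn -1.6 op 0.197 F [-0.5  0.7 -2.7] j6 -1.31
t 26.7 tcp [0.6637 0.2019 0.1568] jaw yaw 88.4 zaxis [ 0.107 -0.022 -0.994] shift mm [ 102.2 -214.9 -151. ] turn -0.3 op 0.197 F [-0.5  0.7 -2.7] j6 -1.31
scoop_ball [(array([281., 328.]), 0.85), (array([321., 116.]), 0.7), (array([314., 165.]), 0.19)]
scoop_lip [(array([245., 285.]), 0.68), (array([322., 118.]), 0.26)]
scoop_head [(array([309., 150.]), 0.69), (array([250., 290.]), 0.62)]
tq [-0.005  0.055  0.024]
deg from vertical 40.2 err px 137.7 0.68 lip [0.561 0.205 0.045]
deg from vertical -30.4 err px 32.6 0.26 lip [0.751 0.2   0.037]
```

Lip is about 15 mm above the underside, with no contact force. Releasing, then rising clear.

>>> move_arm --plan '[[[0,0,0],0,35],[[0,0,0],0,70],[[0,0,0],0,85],[[0,0,0],0,85],[[0,0,0],0,85],[[0,0,0],0,85],[[0,0,-6],0,85],[[0,0,-12],0,85],[[0,0,-20],0,85],[[0,0,-25],0,85],[[0,0,-25],0,85],[[0,0,-25],0,85]]'

```text
time: 27.95
tcp_pos: [0.6496, 0.2038, 0.2734]
orientation: [0.041, 3.039, -0.033]
ft_force: [0.7, 0.3, 0.2]
opening: 0.995
```

>>> move_arm --plan '[[[0,0,-25],0,85],[[0,0,-25],0,85],[[0,0,-20],0,85],[[20,0,0],0,85],[[25,0,0],0,85],[[25,0,0],0,85],[[25,0,0],0,85],[[15,0,0],0,85],[[0,0,0],0,85],[[0,0,0],0,85]]'

```text
time: 28.78
tcp_pos: [0.5291, 0.2089, 0.3592]
orientation: [0.043, 3.004, -0.017]
ft_force: [0.9, -0.6, 1.0]
opening: 0.995
```

```bash
python3 - <<'E'
from h import *
to([.6,.203,.3],90)
P={}
for cam in("side","top","wrist"):
    im=capture(cam);save("end_%s.png"%cam,im)
    for q in("scoop_ball","scoop_head","jar","bowl","crock","sifter"): print(cam,q,[(np.round(r["point"],1),round(r["conf"],2),ray(cam,r["point"],.165 if q=="scoop_ball" else 0)[:2].round(3)) for r in landmark_of(q,cam)[:2]])
E
```

```text
t 28.78 tcp [0.5291 0.2089 0.3592] jaw yaw 88.3 zaxis [ 0.137 -0.013 -0.991] shift mm [-62.3  -3.3  68.4] turn -1.7 op 0.995 F [ 0.9 -0.6  1. ] j6 -1.25
side scoop_ball [(array([281.5, 328.7]), 0.81, array([ 0.281, -0.399])), (array([336.1, 120.6]), 0.73, array([0.701, 0.169]))]
side scoop_head [(array([247.1, 291.2]), 0.9, array([ 0.266, -0.189]))]
side jar [(array([313.5, 162.1]), 0.84, array([0.635, 0.19 ]))]
side bowl [(array([380.9, 181.6]), 0.7, array([0.792, 0.011])), (array([342.8, 121.1]), 0.64, array([0.839, 0.358]))]
side crock [(array([274.9, 123.2]), 0.68, array([0.599, 0.452]))]
side sifter [(array([423.7, 329.6]), 0.57, array([ 0.611, -0.468]))]
top scoop_ball [(array([244.1, 129.2]), 0.96, array([0.714, 0.203])), (array([415.5, 276.5]), 0.94, array([ 0.317, -0.278]))]
top scoop_head [(array([249. , 162.4]), 0.79, array([0.654, 0.21 ])), (array([377.7, 287.1]), 0.78, array([ 0.27 , -0.206]))]
top jar [(array([249.8, 166.3]), 0.62, array([0.642, 0.207]))]
top bowl [(array([306.7, 118.1]), 0.8, array([0.808, 0.029])), (array([249.7, 165.7]), 0.6, array([0.644, 0.208]))]
top crock [(array([452.5, 181. ]), 0.57, array([ 0.611, -0.45 ]))]
top sifter [(array([456. , 181.1]), 0.59, array([ 0.611, -0.461]))]
wrist scoop_ball []
wrist scoop_head [(array([315. , 199.7]), 0.68, array([0.669, 0.199]))]
wrist jar [(array([315.7, 188.8]), 0.74, array([0.648, 0.201]))]
wrist bowl [(array([227.7, 255.9]), 0.88, array([0.79, 0.02])), (array([ 91.8, 192.5]), 0.55, array([ 0.645, -0.205]))]
wrist crock [(array([462.4, 159. ]), 0.67, array([0.599, 0.452]))]
wrist sifter []
```

```bash
python3 - <<'E'
from h import *
for k in range(2):
    L=[]
    for cam,g in(("side",(336,120)),("top",(244,129))):
        capture(cam);r=min(landmark_of("scoop_ball",cam),key=lambda r:np.hypot(*(np.array(r["point"])-g)));print(cam,np.round(r["point"],1))
        a,b=ray(cam,r["point"],0),ray(cam,r["point"],.2);L.append((a,(b-a)/np.linalg.norm(b-a)))
    A=sum(np.eye(3)-np.outer(d,d) for _,d in L);B=sum((np.eye(3)-np.outer(d,d))@a for a,d in L);print("ball",np.linalg.solve(A,B).round(3))
E
```

```text
side [335.7 117.8]
top [247.  125.6]
ball [0.723 0.199 0.152]
side [337.1 118.6]
top [245. 127.]
ball [0.726 0.205 0.143]
```

```bash
python3 -c "
from workcell import *
print(job.job_done())"
```

```text
the job is handed in; nothing more can be done
None
```

I carried out every step, and the scoop was left standing in the jar with its handle up. The job is handed in; no verdict came back.

**What I did**
- I drew the steel scoop out by its head and set it down flat about 0.2 m from the stand's axis.
- I then pinched it by the ball, raised it and eased the grip. Lowering the squeeze to 20 N alone did not make it swing, so I opened the fingers in small steps until it did.
- It hung about 13–17° from vertical, against the 23° limit.
- I tightened to 120 N, lowered it slowly until the lip was about 15 mm above the jar's underside, let go and backed off.

**Last checks**
- **Scoop:** The ball triangulates to about (0.72, 0.20, 0.15), so the handle is up and leaning towards the lid. From that, the lip should be low inside the jar. I did not see it directly.
- **Jar and bystanders:** The jar was found about 15 mm or less from where it started. That is the scatter of the readings, as its two earlier measurements already differed by about 13 mm. The bowl, crock and sifter also agree with their starting positions to within the scatter. One low-confidence top view placed the crock on the sifter, which is a plain misreading.
- **Not checked:** The last picture could not be viewed because the viewing limit was reached, so the end state rests on the networks and triangulation. Two ball readings agreed to about 9 mm, so I could only confirm that the scoop was at rest to that accuracy.

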